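# Firmness check of a cheese on its turning board

### The arm

A 6-joint arm with a two-finger parallel gripper is mounted at the origin on the work surface. World frame = base frame: x ahead of the robot, y to its left, z up, the work surface at z = 0. Lengths are in m, angles in rad, forces in N, time in s.
With the tool pointing down it reaches from about 0.35 to 0.875 m from the base axis. Payload 4.2 kg.
Tool frame: the origin (TCP) lies between the finger pads; the fingertips stand r.tips_ahead ahead of it and the grasp point (between the pads) is the TCP (r.tips_ahead is the distance from the TCP to the fingertips, in m); z points along the fingers, y is the direction in which the jaws open and shut (so a half turn about z gives the same grasp; the last joint's range is limited). The gripper opens to 87 mm and grips with 3 to 60 N. Pads are 19 mm wide; open, the fingers measure 117 mm over their backs; the gripper's body (75 mm by 190 mm) begins 51 mm behind the grasp point.
Start: joints at [-0.881, 0.385, 0.008, 0, -1.194, -0.259], TCP at [0.261, -0.568, 0.242] pointing down, gripper open.
Joint ranges: [-3.14, 3.14], [-1.21, 2.06], [-1.07, 1.41], [-3.16, 2.05], [-2.99, -0.16], [-3.1, 3.1]. Speed limits (rad/s): [2.79, 2.79, 3.14, 3.14, 3.14, 3.14].

### API

Orientations are given as a unit quaternion [x, y, z, w].
In Python, from cell import r gives the robot as it stands.
- The arm moves only by the tool arm_command, never from a script. Its arguments are lists of equal length, an entry for each row: "jaw": the gripper's target within -1 to 1 (fully open at 1, half-way at 0, shut at -1); "offset": the shift along the tool's x, y, z in mm, a list of three; "turn": the turn about the tool's z in degrees. In form: {"jaw": [jaw, ...], "offset": [[dx, dy, dz], ...], "turn": [turn, ...]}. A call has 1 to 5 rows; each row shifts and turns the commanded pose from where the row before left it, along the tool's axes as they then stand; what a row does not reach is not made up. A row lasts 1/12 s, in which the tool goes at most 41.7 mm and 7.16 degrees, less where a joint would pass 70% of its speed; a pose out of reach is approached as far as the arm can. A call with a gripper value outside its range is refused whole. The fingers move at their own pace and stop on an object; "squeeze" is the grip in N (left out, the last holds). Time passes only in rows, so rows that do not move let the fingers close. It gives the time, the measured TCP pose, the force and the opening at its end, in the units of the state.
- r.sense(): the state, without advancing time (a new reading comes with each control period).
- r.capture(name): name is "scene" or "top" or "wrist"; returns a dict with "image" (384x512x3 uint8, red, green, blue), "camera_matrix" (3x3 intrinsics, pixels), "rvec" (rotation vector, rad) and "tvec" (3), from world to camera coordinates, as OpenCV has them. Camera axes: x right, y down, z forward; pixel columns grow to the right and rows downward; lengths in m; the calibration is good to about 2 mm. A picture is of the moment at which its call begins. There is no depth.
- r.finish_job(): hands the job in, once; it reports no verdict.
The state is a dict: "clock": time; "joint_positions": joint angles; "qd": joint speeds; "joint_efforts": joint torques, N m; "position": TCP position; "eef_rot": TCP orientation; "wrist_force": force on the tool from outside, world axes, zero at the start; "torque": the same for the moment, N m; "grip_width": finger opening in m.
Only numpy, scipy, OpenCV 4.12 (cv2) and the standard library are available. Lean on these libraries where they do the work, as an engineer would, in place of code of your own. Each camera call takes 0.05 s, during which the arm holds its last target.

### The job

Look the cheese over by turning its board through one full turn, either way and not much more, while the firmness gauge still stands in its block; keep the hand off the cheese. Then lift the gauge out of its block and press its plunger lightly, about half its stroke, onto the round paper mark on top of the cheese, holding the gauge upright with its dial facing straight across to the far side of the table, away from the robot. Finish holding it there, still in the gripper with the plunger half in, and leave the spoon and the salt and pepper shakers where they lie.

Things in the scene. Friction and masses are not known exactly. Their poses are not given: they have to be found in the camera images.
- stand: Fixed dark wooden foot, 140 mm diameter, of a turning board. Origin on the table, under the board's axis. On it a round wooden board, 256 mm diameter, top 37 mm above the table, turns about the vertical, with a cheese in its middle.
- board (a joint): Turn of the board in rad, 0 at the start, not wrapped (6.28 after one full turn), positive counter-clockwise seen from above. No stops; a little friction (about 0.06 N m), it stays where it is left.
- knob_mid (a point): Board's upright hand knob: plain round wooden sleeve, 18 mm diameter, from 39 to 85 mm above the table, its axis 110 mm from the board's axis (41 mm free gap to the cheese). The point is on the knob's axis 67 mm above the table. The sleeve spins freely on its pin, so a hand that does not turn can hold it and lead it round.
- cheese: Round ochre cheese, 120 mm diameter, 45 mm tall, fixed on the middle of the board and turning with it. Origin in the middle of its underside, 37 mm above the table. On its top lie two flat paper marks, opposite one another: one round, one a long strip. Neither hand nor arm may touch the cheese.
- mark (a point): Centre of the round paper mark (25 mm diameter), on the top face of the cheese 82 mm above the table, 32 mm from the board's axis; goes round with the board. (The other mark, a strip 44 by 14 mm, is not the one to use.)
- gauge: Firmness gauge, about 215 g, standing loose and upright in its block. Origin: centre of the underside of its steel collar (34 mm diameter, 12 mm tall), resting on the block's top 60 mm above the table. z up along the gauge; +x is the way its round white dial faces. Dial case: 52 mm diameter, 18 mm thick, from 12 to 64 mm above the origin. A thin plunger reaches 45 mm below it.
- handle (a point): Middle of the gauge's square black handle, on the gauge's axis 97 mm above its origin. Handle 24 x 24 mm, sides along the gauge's x and y, reaching from 62 to 132 mm above the origin: grip here.
- plunger_tip (a point): Centre of the flat foot of the plunger (12 mm diameter), 45 mm below the gauge's origin when the plunger is out.
- plunger (a joint): How far the plunger is pushed in, in m: 0 out, 0.016 fully in. A spring: about 0.4 N at the start and 0.4 N more per mm, so 3.6 N at half stroke (0.008). The dial's needle turns with it and points straight up at half stroke.
- holder: Fixed light wooden block of the gauge, 100 x 80 mm, 60 mm tall, origin in the middle of its underside; one 22 mm hole right through its middle, the gauge's plunger hangs in it.
- ahead (a point): Unmarked point of the table top well ahead of the robot, 720 mm straight ahead of its base. Its axes are the world's: the dial shall face along its +x.
- spoon: Steel spoon, 170 mm long, lying on the table between the turning board and the gauge's block. Leave alone.
- salt: Light wooden salt shaker, 36 mm wide, 68 mm tall, near the robot. Leave alone. Origin at the underside.
- pepper: Dark wooden pepper shaker, 36 mm wide, 68 mm tall. Leave alone. Origin at the underside.
Not all that is in view belongs to the job. What is shaped like the holder but blue or turquoise is not meant.

How it is judged:
On the way, in this order (a step that is already met when the one before it is completed fails the run):
1. the board has been turned through one full turn (344 degrees or more, either way) with the gauge still in its block ((value of joint board above 6 rad or value of joint board below -6 rad) and distance of gauge from where it was at the start of the episode below 0.02 m), for 0.1 s.
2. the gauge is lifted clear of its block (height (world z) of plunger_tip above 0.065 m and contact force between gauge and holder below 0.05 N and contact force between the fingers and gauge above 0.5 N), for 0.1 s.
At the end, for the whole second after the job is handed in: Board turned 344 deg or more; gauge in the fingers only, at rest, upright within 8 deg, dial facing straight away from the robot within 20 deg; plunger foot within 11 mm of the round mark's centre, pushed in 4 to 12 mm at 1 to 7 N ((value of joint board above 6 rad or value of joint board below -6 rad) and horizontal distance between plunger_tip and mark below 0.011 m and height (world z) of plunger_tip between 0.078 and 0.088 m and contact force between gauge and cheese between 1 and 7 N and value of joint plunger between 0.004 and 0.012 m and angle between gauge's own z axis and vertical below 0.14 rad and angle between the x axis of gauge and the x axis of ahead, either way round below 0.35 rad and x of ahead in the frame of gauge above 0 m and contact force between the fingers and gauge above 1 N and contact force between gauge and holder below 0.05 N and velocity of joint board between -0.1 and 0.1 rad/s and linear speed of gauge below 0.02 m/s); the arm keeps its last pose, push and grip.
It fails at once if the board is turned beyond about one and a quarter turns (value of joint board above 7.85 rad or value of joint board below -7.85 rad).
It fails at once if the hand or the arm touches the cheese (contact force between any of the fingers, the arm and cheese above 0.5 N).
It fails at once if the cheese is pressed hard with the gauge (over 15 N) (contact force between gauge and cheese above 15 N).
It fails at once if the spoon or a shaker is shifted by more than 30 mm (distance of any of spoon, salt, pepper from where it was at the start of the episode above 0.03 m).
It also fails if it takes over 69 s, if anything falls off the work surface, if the arm or the gripper's body presses on something with over 40 N, if the wrist force passes 120 N, or if a joint passes its speed limit or range.

## Working session

There is one attempt and no reset: what is moved stays moved. The work goes in short steps, Python scripts to look and compute and a tool call to move; the robot and the scene stay as the last step left them, time stands still between calls to the robot, and variables do not carry over. Pictures are saved under pics/ and viewed, and the job is handed in when it is done.

Besides the shell and the picture viewer there is one more tool, called as name(argument=value, ...), one argument or row to a line, values as JSON. arm_command: Moves the arm, as the interface text tells. Its arguments: {"type":"object","properties":{"jaw":{"type":"array"},"offset":{"type":"array"},"turn":{"type":"array"},"squeeze":{"type":"number"}},"required":["jaw","offset","turn"]}

```bash
ls; mkdir -p pics
python3 - <<'E'
from cell import r
import cv2
print(r.sense()); print(r.tips_ahead)
for n in ("scene","top","wrist"):
    c=r.capture(n); cv2.imwrite(f"pics/{n}0.png",c["image"][:,:,::-1])
    R=cv2.Rodrigues(c["rvec"])[0]; print(n,(-R.T@c["tvec"].reshape(3)).round(3),R.round(2).tolist(),c["camera_matrix"][0,0])
E
```

```text
pics
{'clock': 0.0, 'joint_positions': array([-8.81436909e-01,  3.85581082e-01,  6.60984382e-03, -5.01392070e-04,
       -1.19399859e+00, -2.58602287e-01]), 'qd': array([ 0.0008198 ,  0.00050744, -0.00015294,  0.00087226, -0.0007966 ,
        0.00024625]), 'joint_efforts': array([ 3.82364333e-04, -3.90667498e+01,  1.87409341e+01,  4.21978891e+00,
        1.10209628e-02, -2.04368316e-04]), 'position': array([ 0.2607562 , -0.56738211,  0.24043815]), 'eef_rot': array([-2.13626771e-01,  9.76914718e-01,  1.07329843e-03, -2.88706356e-04]), 'wrist_force': array([ 0.74981762,  0.61792118, -0.28792073]), 'torque': array([ 0.00567534, -0.01761851,  0.00585409]), 'grip_width': 0.08716928209037099}
0.019
scene [1.041 0.613 0.738] [[-0.81, 0.59, -0.0], [0.35, 0.48, -0.8], [-0.47, -0.65, -0.6]] 458.8119757631719
top [ 0.423 -0.023  0.899] [[0.0, -1.0, 0.03], [-0.99, -0.01, -0.15], [0.15, -0.03, -0.99]] 368.7688410317151
wrist [ 0.187 -0.601  0.383] [[-0.42, 0.91, 0.0], [0.87, 0.4, 0.3], [0.27, 0.12, -0.96]] 302.19717915170474
```

View pics/scene0.png

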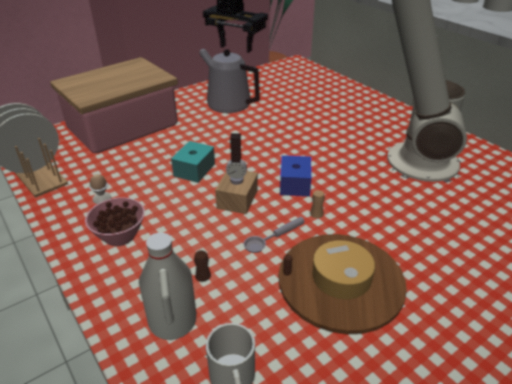

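View pics/top0.png

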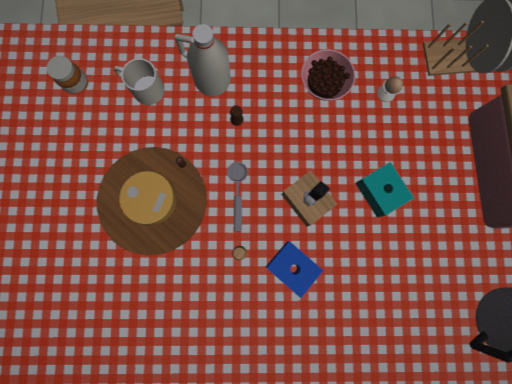

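View pics/wrist0.png

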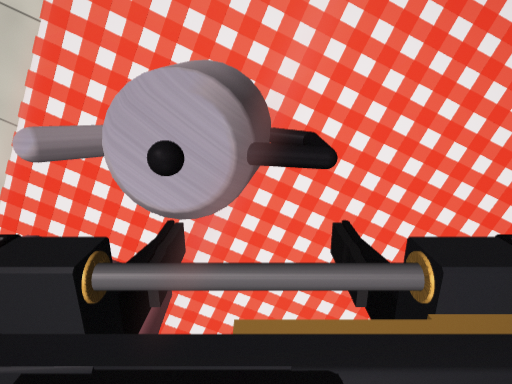

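Top view: board at about (150,200), knob (181,161), gauge on light block (310,197), blue decoys at (295,268) and (385,190). Scene view: board (343,280), knob (287,263), gauge (236,175). I'll enlarge these now.

```bash
cat > h.py <<'E'
import cv2,numpy as np
from cell import r
def cam(n):
    return r.capture(n)
def crop(c,name,x0,y0,w,h,s):
    im=c["image"][y0:y0+h,x0:x0+w,::-1]
    im=cv2.resize(im,None,fx=s,fy=s,interpolation=cv2.INTER_CUBIC)
    step=10
    for x in range((x0//step+1)*step,x0+w,step):
        cv2.line(im,((x-x0)*s,0),((x-x0)*s,6),(0,0,0),1)
        if x%20==0: cv2.putText(im,str(x),((x-x0)*s-10,18),0,0.4,(0,0,0),1)
    for y in range((y0//step+1)*step,y0+h,step):
        cv2.line(im,(0,(y-y0)*s),(6,(y-y0)*s),(0,0,0),1)
        if y%20==0: cv2.putText(im,str(y),(8,(y-y0)*s+4),0,0.4,(0,0,0),1)
    cv2.imwrite("pics/"+name,im)
def P(c):
    return c["camera_matrix"]@np.hstack([cv2.Rodrigues(c["rvec"])[0],c["tvec"].reshape(3,1)])
def ray(c,uv):
    R=cv2.Rodrigues(c["rvec"])[0];o=-R.T@c["tvec"].reshape(3)
    d=R.T@np.linalg.inv(c["camera_matrix"])@np.array([*uv,1.]);return o,d/np.linalg.norm(d)
def atz(c,uv,z):
    o,d=ray(c,uv);return o+d*(z-o[2])/d[2]
def tri(c1,u1,c2,u2):
    o1,d1=ray(c1,u1);o2,d2=ray(c2,u2)
    A=np.stack([d1,-d2],1);s=np.linalg.lstsq(A,o2-o1,rcond=None)[0]
    a=o1+s[0]*d1;b=o2+s[1]*d2;return (a+b)/2,np.linalg.norm(a-b)
def proj(c,p):
    q=P(c)@np.array([*p,1.]);return q[:2]/q[2]
E
python3 - <<'E'
from h import *
import pickle
s=cam("scene");t=cam("top");pickle.dump((s,t),open("c0.pkl","wb"))
crop(s,"s_b.png",260,220,160,115,5)
crop(s,"s_g.png",160,120,160,100,5)
crop(t,"t_b.png",90,140,130,120,5)
crop(t,"t_g.png",220,140,140,110,5)
E
```

```text
(no output)
```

View pics/s_b.png

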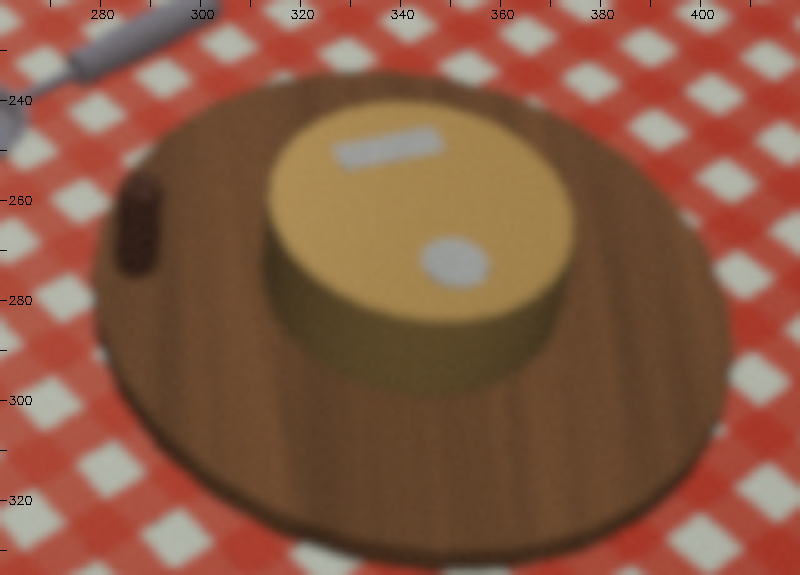

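View pics/s_g.png

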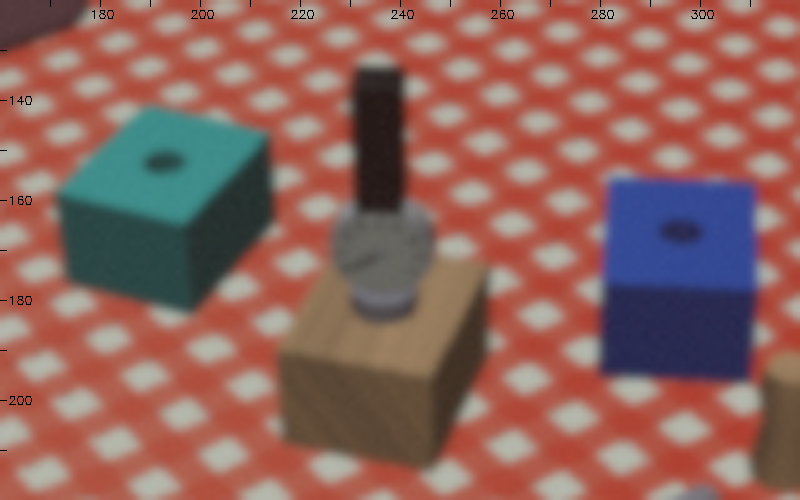

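View pics/t_b.png

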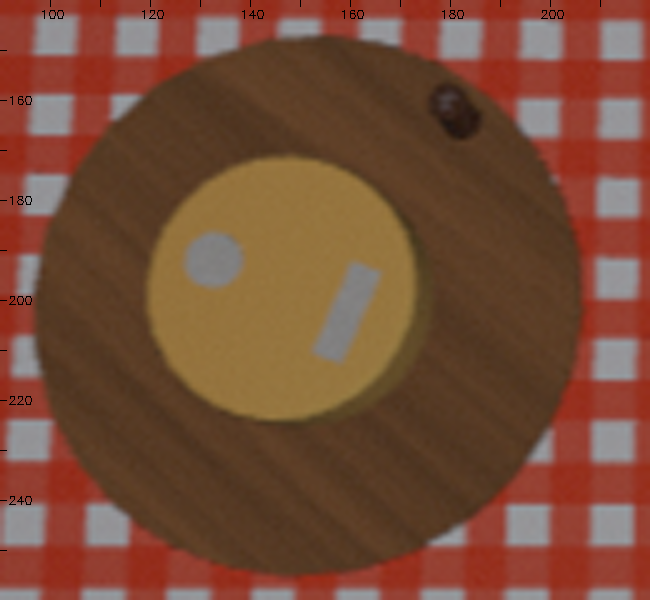

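View pics/t_g.png

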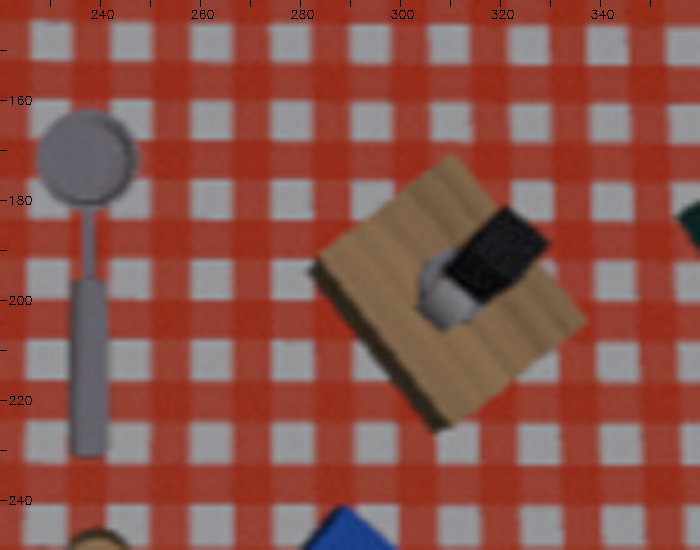

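Run:
```python
from h import *
import pickle
s,t=pickle.load(open("c0.pkl","rb"))
def pr(n,ut,us):
    p,e=tri(t,ut,s,us);print(n,p.round(4),round(e,4));return p
c=pr("cheese top",(146.7,197.5),(344,262))
m=pr("mark",(132.6,191.8),(350.8,272.3))
st=pr("strip",(159.4,202.5),(337.5,249.8))
k=pr("knob top",(179,159.5),(288.8,257.3))
for n,a,z in(("cheese",(146.7,197.5),.082),("mark",(132.6,191.8),.082),("strip",(159.4,202.5),.082),("knob",(179,159.5),.085)):
    print(n,atz(t,a,z).round(4))
for n,a,z in(("cheese",(344,262),.082),("mark",(350.8,272.3),.082),("strip",(337.5,249.8),.082),("knob",(288.8,257.3),.085)):
    print("s",n,atz(s,a,z).round(4))
# block top corners
for a,b in(((310,171),None),((337,204),None),((308.5,225),None),((283,193.5),None)):
    print("blk",atz(t,a,.06).round(4))
for b in((216,190),(246,195.5),(257,172.5)): print("sblk",atz(s,b,.06).round(4))
print("hand corners",[atz(t,a,.192).round(4).tolist() for a in((321.3,181.5),(329.8,188.8))])
pr("handletop",(320.5,190),(235.5,134.5))
# board rim ellipse in top
```

```text
cheese top [0.5286 0.2011 0.0759] 0.0009
mark [0.5408 0.2313 0.0807] 0.0003
strip [0.5174 0.1715 0.0791] 0.0002
knob top [0.6137 0.1316 0.0832] 0.0029
cheese [0.5282 0.1991 0.082 ]
mark [0.5407 0.2308 0.082 ]
strip [0.5172 0.1707 0.082 ]
knob [0.6143 0.1303 0.085 ]
s cheese [0.533  0.2052 0.082 ]
s mark [0.5417 0.2321 0.082 ]
s strip [0.5196 0.1735 0.082 ]
s knob [0.6138 0.1339 0.085 ]
blk [ 0.5953 -0.1693  0.06  ]
blk [ 0.5184 -0.2302  0.06  ]
blk [ 0.47   -0.1634  0.06  ]
blk [ 0.542  -0.1059  0.06  ]
sblk [ 0.5965 -0.1652  0.06  ]
sblk [ 0.55  -0.104  0.06 ]
sblk [ 0.472  -0.1659  0.06  ]
hand corners [[0.5475, -0.168, 0.192], [0.5332, -0.1843, 0.192]]
handletop [ 0.5317 -0.1669  0.1923] 0.0027
```

Run:
```python
from h import *
import pickle
s,t=pickle.load(open("c0.pkl","rb"))
for n,c,u,z in(("bottle base",s,(170,322),0),("bottle top",s,(158,241),.25),("bottle t",t,(215,85),0.02),("bot cap",t,(203,35),.25),("mug s",s,(232,380),0.0),("mug t",t,(149,95),0),("mugtop",t,(140,72),.09),("pepper t",t,(237,121),0),("salt",t,(239,254),.068),("spoon bowl",t,(237,171),0),("spoon end",t,(238,231),0)):
    print(n,atz(c,u,z).round(3))
p,e=tri(t,(203,35),s,(159,243));print("bottle top",p,e)
p,e=tri(t,(140,72),s,(231,345));print("mug top",p,e)
```

```text
bottle base [0.852 0.07  0.   ]
bottle top [0.861 0.11  0.25 ]
bottle t [0.822 0.059 0.02 ]
bot cap [0.817 0.062 0.25 ]
mug s [0.822 0.239 0.   ]
mug t [0.802 0.228 0.   ]
mugtop [0.819 0.226 0.09 ]
pepper t [0.735 0.003 0.   ]
salt [ 0.405 -0.006  0.068]
spoon bowl [0.606 0.002 0.   ]
spoon end [ 0.458 -0.002  0.   ]
bottle top [0.84523853 0.06814329 0.20411826] 0.00012065416135064304
mug top [0.81782757 0.22927112 0.087187  ] 0.007666537315205358
```

arm_command(
  jaw=[0.0,0.0,0.0,0.0],
  offset=[
    [0,0,-30],
    [0,0,-30],
    [0,0,-20],
    [0,0,0],
  ],
  turn=[7,7,7,3.7],
  squeeze=10,
)

```text
clock: 0.58
position: [0.2617, -0.5697, 0.3274]
eef_rot: [0.003, 1.0, -0.005, 0.002]
wrist_force: [0.2, -0.1, 2.0]
grip_width: 0.0679
```

```bash
cat >> h.py <<'E'
from scipy.spatial.transform import Rotation as Ro
def to(p,yaw=None):
    "offset in tool axes (mm) from measured pose to p; jaw angle now"
    s=r.sense();R=Ro.from_quat(s["eef_rot"]).as_matrix()
    y=np.degrees(np.arctan2(R[1,1],R[0,1]))
    print("clk",round(s["clock"],2),"pos",s["position"].round(4),"jaw",y.round(2),"z",R[:,2].round(3),"x",R[:,0].round(3),"F",s["wrist_force"].round(1),"w",round(s["grip_width"],4),"j1,6",s["joint_positions"][[0,5]].round(2))
    if p is not None: print("offset mm",(R.T@(np.array(p)-s["position"])*1000).round(1))
E
python3 -c "
from h import *
to([.614,.1315,.30])"
```

```text
clk 0.58 pos [ 0.2617 -0.5697  0.3274] jaw 89.71 z [ 0.005 -0.009 -1.   ] x [-1.     0.005 -0.005] F [ 0.2 -0.1  2. ] w 0.0679 j1,6 [-0.88 -0.69]
offset mm [-348.7  703.2   22.6]
```

arm_command(
  jaw=[0.0,0.0,0.0,0.0,0.0],
  offset=[
    [-17,34,0],
    [-17,34,0],
    [-17,34,0],
    [-17,34,0],
    [-17,34,0],
  ],
  turn=[0,0,0,0,0],
)

```text
clock: 1.0
position: [0.3463, -0.3963, 0.3215]
eef_rot: [0.0, 1.0, 0.0, 0.0]
wrist_force: [1.1, -1.0, 0.1]
grip_width: 0.0446
```

arm_command(
  jaw=[0.0,0.0,0.0,0.0,0.0],
  offset=[
    [-17,34,0],
    [-17,34,0],
    [-17,34,0],
    [-17,34,0],
    [-17,34,0],
  ],
  turn=[0,0,0,0,0],
)

```text
clock: 1.42
position: [0.4314, -0.2261, 0.3218]
eef_rot: [0.0, 1.0, -0.0, 0.0]
wrist_force: [0.3, -0.2, 0.2]
grip_width: 0.0435
```

arm_command(
  jaw=[0.0,0.0,0.0,0.0,0.0],
  offset=[
    [-17,34,0],
    [-17,34,0],
    [-17,34,0],
    [-17,34,0],
    [-17,34,0],
  ],
  turn=[0,0,0,0,0],
)

```text
clock: 1.83
position: [0.5165, -0.0561, 0.3218]
eef_rot: [-0.0, 1.0, 0.0, 0.0]
wrist_force: [1.0, 0.1, 0.1]
grip_width: 0.0437
```

```bash
python3 -c "
from h import *
import pickle
to([.614,.1315,.20])
w=cam('wrist');cv2.imwrite('pics/w1.png',w['image'][:,:,::-1])
pickle.dump(w,open('w1.pkl','wb'))"
```

```text
clk 1.83 pos [ 0.5165 -0.0561  0.3218] jaw 90.0 z [ 0.  0. -1.] x [-1. -0. -0.] F [1.  0.1 0.1] w 0.0437 j1,6 [ 0.2  -1.78]
offset mm [-97.5 187.5 121.9]
```

View pics/w1.png

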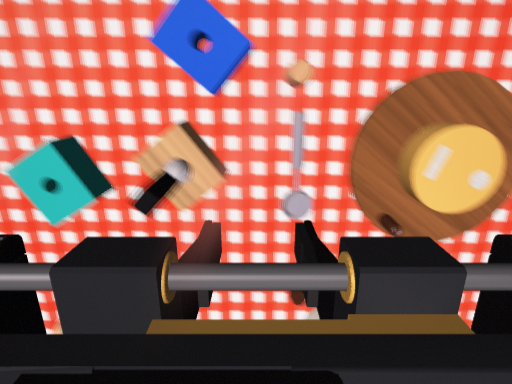

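Wrist view: gauge handle end at (148,200), block at (185,165), board right with knob at (390,223), marks at (480,180) (round) and (438,162) (strip). I'll enlarge the knob and gauge.

```bash
python3 -c "
from h import *
import pickle
w=pickle.load(open('w1.pkl','rb'))
crop(w,'w1k.png',340,140,160,110,5)
crop(w,'w1g.png',110,110,130,115,6)"
```

```text
(no output)
```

View pics/w1k.png

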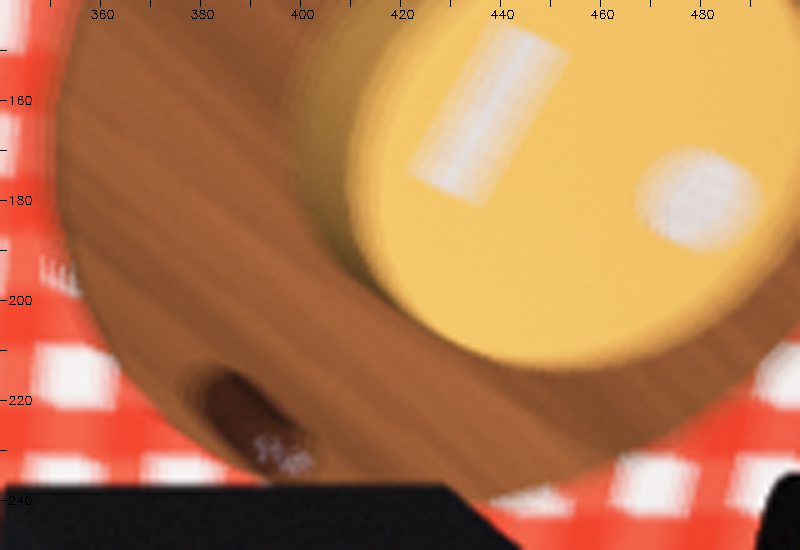

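View pics/w1g.png

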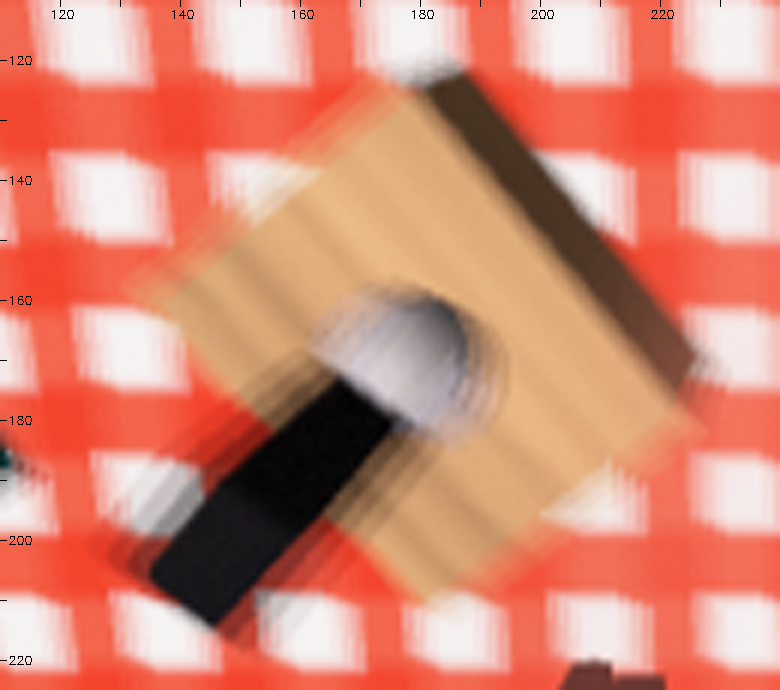

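arm_command(
  jaw=[0.0,0.0,0.0,0.0,0.0],
  offset=[
    [-16,31,20],
    [-16,31,20],
    [-16,31,20],
    [-16,31,20],
    [-16,31,20],
  ],
  turn=[0,0,0,0,0],
)

```text
clock: 2.3
position: [0.5966, 0.0985, 0.2206]
eef_rot: [0.0, 1.0, 0.0, 0.0]
wrist_force: [-0.2, -0.2, 0.6]
grip_width: 0.0437
```

arm_command(
  jaw=[0.0,0.0,0.0],
  offset=[
    [-17,32,20],
    [0,0,0],
    [0,0,0],
  ],
  turn=[0,0,0],
)

```text
clock: 2.55
position: [0.6129, 0.1303, 0.1988]
eef_rot: [-0.001, 1.0, -0.001, -0.002]
wrist_force: [-0.0, -0.2, 1.1]
grip_width: 0.0437
```

```bash
python3 -c "
from h import *
import pickle
to([.614,.1315,.067])
w=cam('wrist');cv2.imwrite('pics/w2.png',w['image'][:,:,::-1])
s=cam('scene');crop(s,'s2.png',220,180,190,140,4)
t=cam('top');crop(t,'t2.png',90,100,150,140,4)
pickle.dump((w,s,t),open('w2.pkl','wb'))"
```

```text
clk 2.55 pos [0.6129 0.1303 0.1988] jaw 90.11 z [-0.004 -0.002 -1.   ] x [-1.    -0.002  0.004] F [-0.  -0.2  1.1] w 0.0437 j1,6 [ 0.47 -2.04]
offset mm [ -1.7   1.4 131.8]
```

View pics/w2.png

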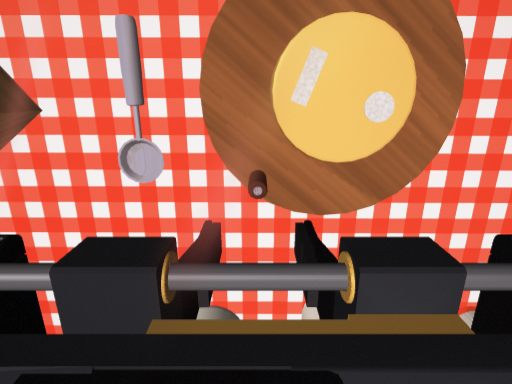

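View pics/s2.png

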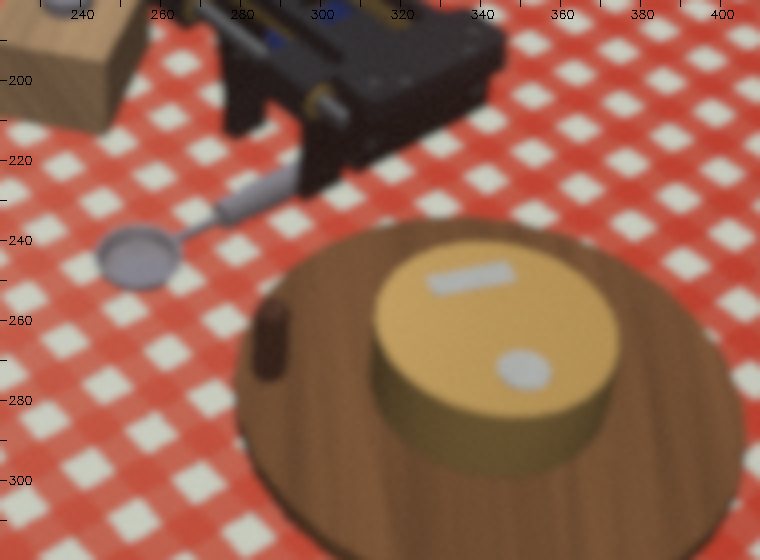

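```bash
python3 -c "
from h import *
import pickle
w,s,t=pickle.load(open('w2.pkl','rb'))
print(proj(s,[.613,.130,.18]),proj(t,[.613,.130,.18]))
print('knob w',atz(w,(258.3,191),.085))
print(tri(w,(258.3,191),s,(288.8,257.3)),tri(w,(258.3,191),t,(179,159.5)))
print('mark',atz(w,(379.3,106.5),.082),'strip',atz(w,(309.5,76.5),.082))
print(tri(w,(379.3,106.5),s,(350.8,272.3)))
crop(w,'w2k.png',195,10,270,210,3)
crop(w,'w2kk.png',235,160,50,50,12)
"
```

```text
[289.84350042 219.48126005] [170.49016617 149.13992975]
knob w [0.61407773 0.13093563 0.085     ]
(array([0.61363425, 0.13191935, 0.08382838]), np.float64(0.0025075071134339722)) (array([0.61514432, 0.13092409, 0.08153556]), np.float64(8.408847388804542e-05))
mark [0.54098459 0.23126496 0.082     ] strip [0.5176764  0.17203119 0.082     ]
(array([0.54101572, 0.23161141, 0.08110561]), np.float64(3.903409039384651e-07))
```

View pics/w2kk.png

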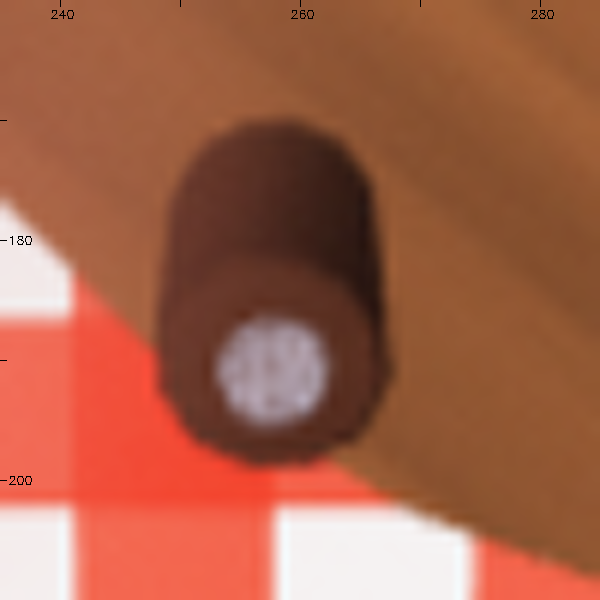

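Knob at (0.614, 0.131), top at z≈0.083. Its distance to the axis (0.529, 0.2015) is 0.110, as it must be. Descending.

arm_command(
  jaw=[0.0,0.0,0.0,0.0],
  offset=[
    [-1,1,33],
    [0,0,33],
    [0,0,33],
    [0,0,31],
  ],
  turn=[0,0,0,0],
)

```text
clock: 3.03
position: [0.6144, 0.1289, 0.0722]
eef_rot: [0.001, 1.0, 0.001, 0.001]
wrist_force: [0.2, 0.2, -0.2]
grip_width: 0.0435
```

arm_command(
  jaw=[-0.7,-0.7,-0.7,-0.7,-0.7],
  offset=[
    [0,0,0],
    [0,0,0],
    [0,0,0],
    [0,0,0],
    [0,0,0],
  ],
  turn=[0,0,0,0,0],
  squeeze=8,
)

```text
clock: 3.45
position: [0.6156, 0.1304, 0.0744]
eef_rot: [0.0, 1.0, 0.001, 0.002]
wrist_force: [-0.4, -1.5, 0.6]
grip_width: 0.0181
```

```bash
python3 -c "
from h import *
import pickle
to([.614,.1315,.067])
w=cam('wrist');cv2.imwrite('pics/w3.png',w['image'][:,:,::-1])
s=cam('scene');crop(s,'s3.png',220,180,190,140,4)
"
```

```text
clk 3.45 pos [0.6156 0.1304 0.0744] jaw 89.99 z [ 0.005  0.002 -1.   ] x [-1.     0.    -0.005] F [-0.4 -1.5  0.6] w 0.0181 j1,6 [ 0.47 -2.04]
offset mm [1.7 1.1 7.4]
```

View pics/s3.png

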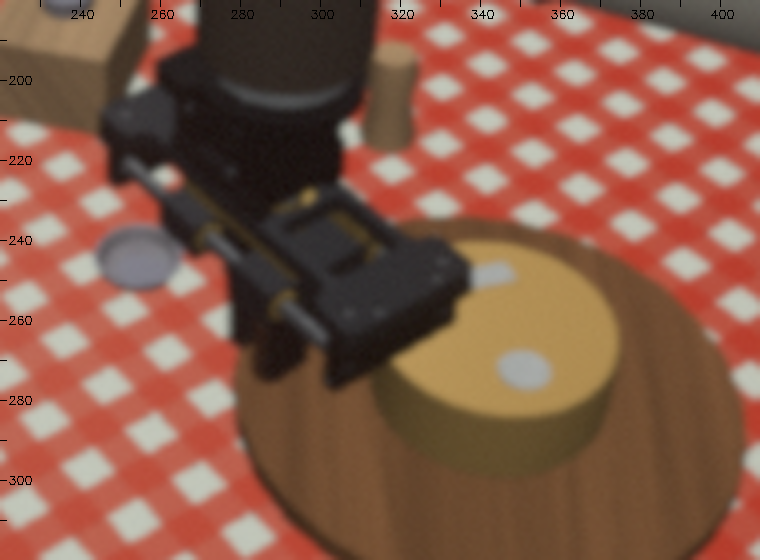

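View pics/w3.png

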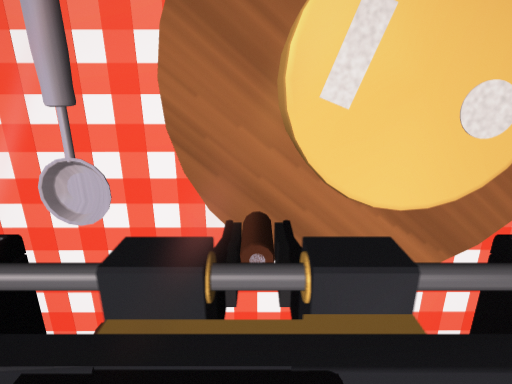

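```bash
python3 -c "
import numpy as np
th=np.radians(-39.8+9*np.arange(0,42));p=110*np.c_[-np.cos(th),np.sin(th)]
d=p-p[0];q=np.round(d,0);o=np.diff(q,axis=0).astype(int)
for i in range(0,41,5): print(i,[[*map(int,a),0] for a in o[i:i+5]])"
```

```text
0 [[-10, 14, 0], [-8, 16, 0], [-5, 16, 0], [-2, 17, 0], [0, 17, 0]]
5 [[3, 17, 0], [5, 17, 0], [8, 15, 0], [11, 14, 0], [12, 12, 0]]
10 [[14, 10, 0], [16, 8, 0], [16, 5, 0], [17, 2, 0], [17, 0, 0]]
15 [[17, -3, 0], [17, -5, 0], [15, -9, 0], [14, -10, 0], [12, -12, 0]]
20 [[10, -14, 0], [8, -16, 0], [5, -16, 0], [2, -17, 0], [0, -18, 0]]
25 [[-3, -17, 0], [-5, -16, 0], [-8, -15, 0], [-11, -14, 0], [-12, -12, 0]]
30 [[-14, -10, 0], [-16, -8, 0], [-16, -5, 0], [-17, -2, 0], [-17, 0, 0]]
35 [[-17, 3, 0], [-17, 5, 0], [-15, 8, 0], [-14, 11, 0], [-12, 12, 0]]
40 [[-10, 14, 0]]
```

arm_command(
  jaw=[-0.7,-0.7,-0.7,-0.7,-0.7],
  offset=[
    [-10,14,0],
    [-8,16,0],
    [-5,16,0],
    [-2,17,0],
    [0,17,0],
  ],
  turn=[0,0,0,0,0],
)

```text
clock: 3.97
position: [0.6409, 0.2109, 0.0742]
eef_rot: [-0.0, 1.0, 0.0, 0.002]
wrist_force: [-0.9, -1.4, 7.1]
grip_width: 0.0176
```

```bash
python3 -c "
from h import *
to(None)
s=cam('scene');crop(s,'s4.png',220,180,190,140,4)
"
```

```text
clk 3.97 pos [0.6409 0.2109 0.0742] jaw 90.0 z [ 0.004  0.001 -1.   ] x [-1.    -0.    -0.004] F [-0.9 -1.4  7.1] w 0.0176 j1,6 [ 0.56 -2.13]
```

View pics/s4.png

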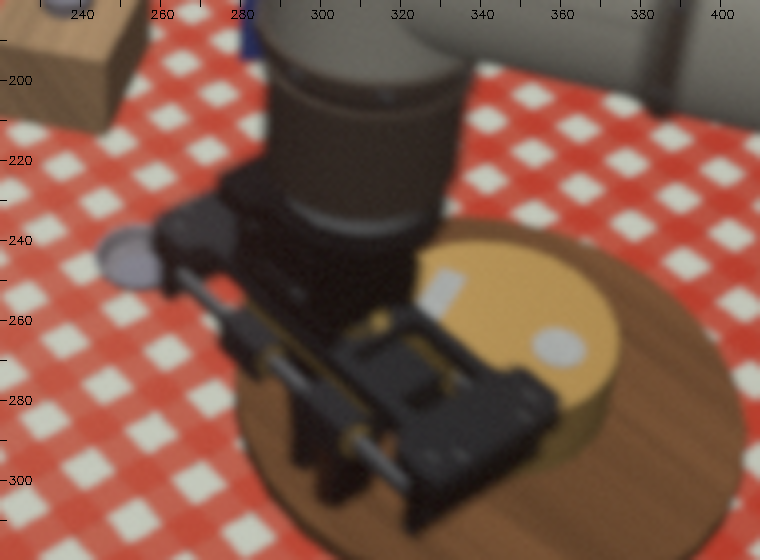

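The board follows: the round mark moved from (350,272) to (359,267) and the knob is between the fingers. Going on.

arm_command(
  jaw=[-0.7,-0.7,-0.7,-0.7,-0.7],
  offset=[
    [3,17,0],
    [5,17,0],
    [8,15,0],
    [11,14,0],
    [12,12,0],
  ],
  turn=[0,0,0,0,0],
)

```text
clock: 4.43
position: [0.601, 0.2863, 0.0741]
eef_rot: [-0.0, 1.0, 0.0, 0.002]
wrist_force: [-1.5, -3.6, 8.1]
grip_width: 0.0178
```

arm_command(
  jaw=[-0.7,-0.7,-0.7,-0.7,-0.7],
  offset=[
    [14,10,0],
    [16,8,0],
    [16,5,0],
    [17,2,0],
    [17,0,0],
  ],
  turn=[0,0,0,0,0],
)

```text
clock: 4.85
position: [0.5208, 0.3107, 0.0741]
eef_rot: [-0.001, 1.0, 0.0, 0.002]
wrist_force: [1.9, -5.3, 7.9]
grip_width: 0.0178
```

arm_command(
  jaw=[-0.7,-0.7,-0.7,-0.7,-0.7],
  offset=[
    [17,-3,0],
    [17,-5,0],
    [15,-9,0],
    [14,-10,0],
    [12,-12,0],
  ],
  turn=[0,0,0,0,0],
)

```text
clock: 5.27
position: [0.4468, 0.272, 0.0741]
eef_rot: [-0.001, 1.0, 0.001, 0.003]
wrist_force: [7.3, -5.8, 6.5]
grip_width: 0.0174
```

```bash
python3 -c "
from h import *
to([.529-.11*np.cos(np.radians(39.8)),.2015+.11*np.sin(np.radians(39.8)),.072])
s=cam('scene');crop(s,'s5.png',220,160,190,140,4)
"
```

```text
clk 5.27 pos [0.4468 0.272  0.0741] jaw 90.13 z [ 0.006  0.003 -1.   ] x [-1.    -0.002 -0.006] F [ 7.3 -5.8  6.5] w 0.0174 j1,6 [ 0.86 -2.43]
offset mm [ 2.3 -0.1  2.1]
```

View pics/s5.png

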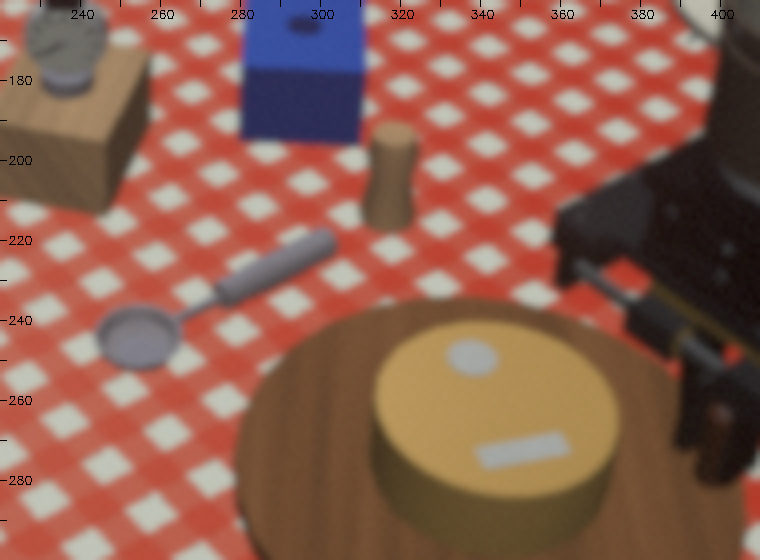

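Half a turn done: round mark now at (338,249), strip at (350,272). Forces are small, so I continue.

arm_command(
  jaw=[-0.7,-0.7,-0.7,-0.7,-0.7],
  offset=[
    [10,-14,0],
    [8,-16,0],
    [5,-16,0],
    [2,-17,0],
    [0,-18,0],
  ],
  turn=[0,0,0,0,0],
)

```text
clock: 5.73
position: [0.4213, 0.1912, 0.0738]
eef_rot: [-0.001, 1.0, 0.002, 0.002]
wrist_force: [1.7, 1.9, 6.5]
grip_width: 0.0178
```

arm_command(
  jaw=[-0.7,-0.7,-0.7,-0.7,-0.7],
  offset=[
    [-3,-17,0],
    [-5,-16,0],
    [-8,-15,0],
    [-11,-14,0],
    [-12,-12,0],
  ],
  turn=[0,0,0,0,0],
)

```text
clock: 6.15
position: [0.4607, 0.1163, 0.0738]
eef_rot: [-0.0, 1.0, 0.001, 0.002]
wrist_force: [-0.6, 2.3, 7.3]
grip_width: 0.0177
```

arm_command(
  jaw=[-0.7,-0.7,-0.7,-0.7,-0.7],
  offset=[
    [-14,-10,0],
    [-16,-8,0],
    [-16,-5,0],
    [-17,-2,0],
    [-17,0,0],
  ],
  turn=[0,0,0,0,0],
)

```text
clock: 6.57
position: [0.5413, 0.0913, 0.0738]
eef_rot: [0.0, 1.0, 0.001, 0.002]
wrist_force: [-1.6, 4.5, 6.9]
grip_width: 0.0178
```

arm_command(
  jaw=[-0.7,-0.7,-0.7,-0.7,-0.7],
  offset=[
    [-17,3,0],
    [-17,5,0],
    [-15,8,0],
    [-14,11,0],
    [-12,12,0],
  ],
  turn=[0,0,0,0,0],
)

```text
clock: 6.98
position: [0.616, 0.1309, 0.0738]
eef_rot: [0.0, 1.0, 0.001, 0.001]
wrist_force: [-3.1, 0.9, 8.1]
grip_width: 0.0175
```

arm_command(
  jaw=[-0.7,-0.7,-0.7],
  offset=[
    [-10,14,0],
    [0,0,0],
    [0,0,0],
  ],
  turn=[0,0,0],
)

```text
clock: 7.23
position: [0.6263, 0.1461, 0.0738]
eef_rot: [-0.001, 1.0, 0.001, 0.003]
wrist_force: [0.3, 0.5, 5.6]
grip_width: 0.0174
```

```bash
python3 -c "
from h import *
to([.529+.11*np.cos(np.radians(-30.8)),.2015+.11*np.sin(np.radians(-30.8)),.072])
s=cam('scene');crop(s,'s6.png',220,160,190,140,4)
"
```

```text
clk 7.23 pos [0.6263 0.1461 0.0738] jaw 90.1 z [ 0.005  0.002 -1.   ] x [-1.    -0.002 -0.005] F [0.3 0.5 5.6] w 0.0174 j1,6 [ 0.48 -2.05]
offset mm [ 2.9 -0.9  1.8]
```

View pics/s6.png

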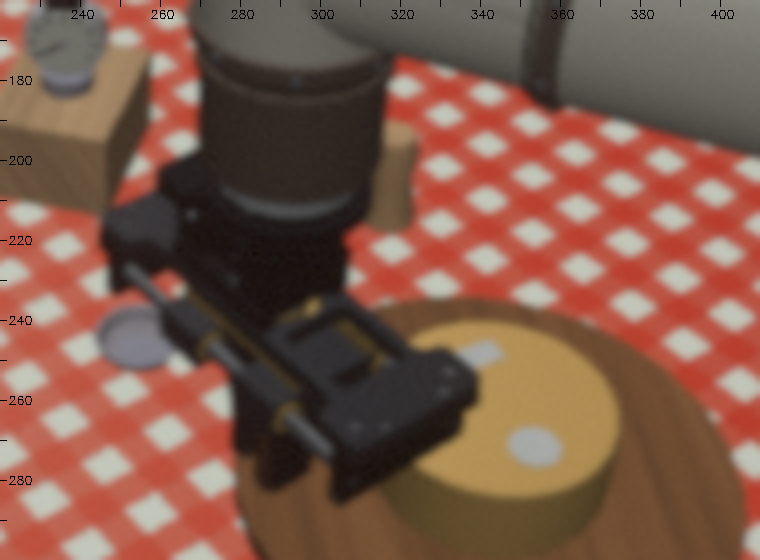

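About 369° turned. Releasing the knob and lifting straight up.

arm_command(
  jaw=[0.0,0.0,0.0,0.0],
  offset=[
    [0,0,0],
    [0,0,0],
    [0,0,-10],
    [0,0,-30],
  ],
  turn=[0,0,0,0],
)

```text
clock: 7.62
position: [0.6208, 0.1428, 0.1074]
eef_rot: [0.001, 1.0, -0.002, -0.005]
wrist_force: [0.3, -0.3, 0.2]
grip_width: 0.0366
```

arm_command(
  jaw=[0.1,0.1,0.1,0.1,0.1],
  offset=[
    [0,0,-40],
    [0,0,-40],
    [0,0,-40],
    [0,0,-40],
    [0,0,-40],
  ],
  turn=[0,0,0,0,0],
)

```text
clock: 8.03
position: [0.6234, 0.1436, 0.3144]
eef_rot: [0.0, 1.0, 0.0, 0.0]
wrist_force: [0.7, 0.5, 0.5]
grip_width: 0.048
```

arm_command(
  jaw=[0.1,0.1,0.1,0.1,0.1],
  offset=[
    [12,-39,0],
    [12,-39,0],
    [12,-39,0],
    [12,-39,0],
    [12,-39,0],
  ],
  turn=[0,0,0,0,0],
)

```text
clock: 8.45
position: [0.5627, -0.0525, 0.3123]
eef_rot: [-0.0, 1.0, 0.0, 0.0]
wrist_force: [1.1, -0.6, -0.1]
grip_width: 0.0481
```

arm_command(
  jaw=[0.1,0.1,0.1,0.1,0.1],
  offset=[
    [12,-39,0],
    [12,-39,0],
    [12,-39,0],
    [0,0,0],
    [0,0,0],
  ],
  turn=[0,0,0,0,0],
)

```text
clock: 8.87
position: [0.5269, -0.1699, 0.3121]
eef_rot: [0.002, 1.0, 0.0, 0.0]
wrist_force: [0.0, 1.0, 0.7]
grip_width: 0.0478
```

```bash
python3 -c "
from h import *
import pickle
to([.532,-.167,.32])
w=cam('wrist');cv2.imwrite('pics/w7.png',w['image'][:,:,::-1])
s=cam('scene');crop(s,'s7.png',220,180,190,140,4)
t=cam('top');crop(t,'t7.png',90,140,130,120,5)
pickle.dump((w,s,t),open('w7.pkl','wb'))"
```

```text
clk 8.87 pos [ 0.5269 -0.1699  0.3121] jaw 89.75 z [ 0.  0. -1.] x [-1.     0.004 -0.   ] F [0.  1.  0.7] w 0.0478 j1,6 [-0.02 -1.56]
offset mm [-5.1  2.9 -7.9]
```

View pics/w7.png

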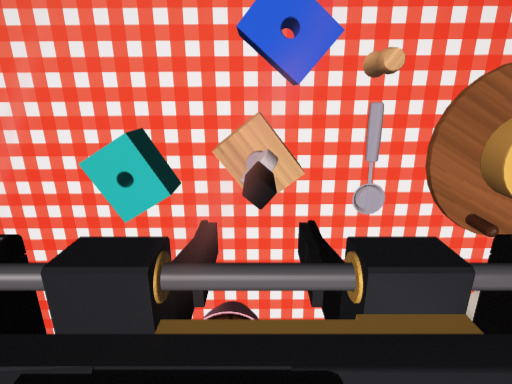

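View pics/s7.png

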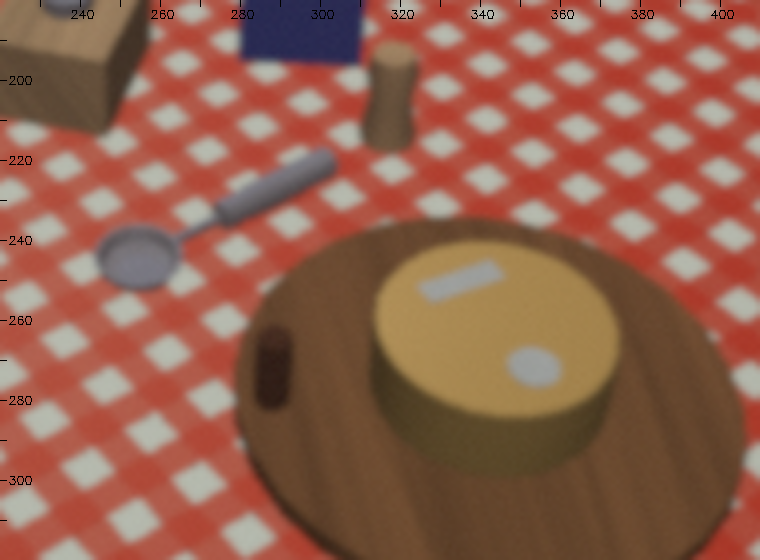

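View pics/t7.png

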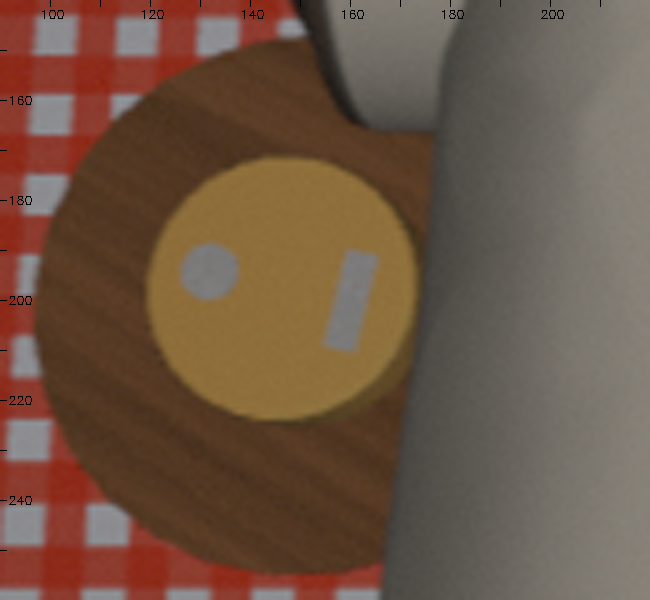

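After release the round mark stands at top (131.6,194.2) / scene (353.5,271.7), a few degrees past its start, so the board made about 368°. Next I enlarge the gauge in the wrist view.

```bash
python3 -c "
from h import *
import pickle
w,s,t=pickle.load(open('w7.pkl','rb'))
m,e=tri(t,(131.6,194.2),s,(353.5,271.7));print('mark',m,e,atz(t,(131.6,194.2),.082),atz(s,(353.5,271.7),.082))
st,e=tri(t,(160,200.2),s,(334.7,250.2));print('strip',st,e, atz(t,(160,200.2),.082))
print(np.degrees(np.arctan2(*(m-st)[1::-1])))
crop(w,'w7g.png',205,105,105,110,7)"
```

```text
mark [0.53546297 0.23322231 0.08061981] 0.00021194624826510137 [0.53534562 0.2327118  0.082     ] [0.53644084 0.23408801 0.082     ]
strip [0.52288654 0.16977543 0.07981408] 0.0009297230356802096 [0.52229825 0.1695972  0.082     ]
78.78816997734963
```

View pics/w7g.png

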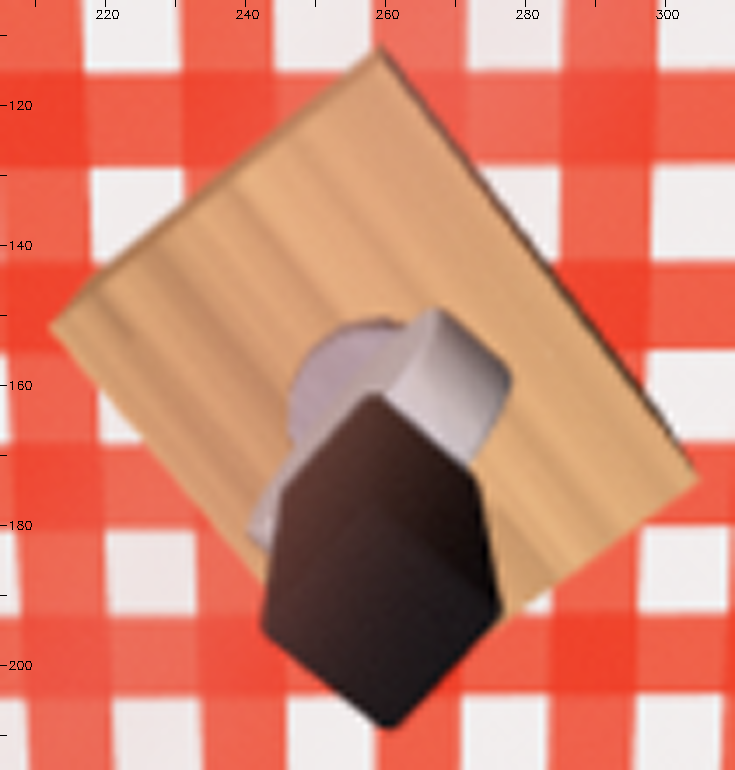

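```bash
python3 -c "
from h import *
import pickle
w,s,t=pickle.load(open('w7.pkl','rb'))
c=np.array([atz(w,u,.192) for u in((242.3,194.5),(260.5,209.2),(276.6,192.5),(258.5,178))])
print(c.round(4),c.mean(0))
for i in range(4):
  d=c[(i+1)%4]-c[i];print(np.linalg.norm(d),np.degrees(np.arctan2(d[1],d[0])))
print('case corners',[atz(w,u,.098) for u in((267,149),(277.5,159.5))])
s0,t0=pickle.load(open('c0.pkl','rb'))
u=(259.5,193.6)
print(tri(w,u,s0,(235.5,134.7)),tri(w,u,t0,(320.5,190)))
b=np.array([atz(w,u,.06) for u in((259.3,111.5),(304.5,173),(212,151.5))]);print(b,(b[1]+b[2])/2)
d=b[0]-b[1];print(np.linalg.norm(d),np.degrees(np.arctan2(d[1],d[0])));d=b[0]-b[2];print(np.linalg.norm(d),np.degrees(np.arctan2(d[1],d[0])))
"
```

```text
[[ 0.534  -0.1837  0.192 ]
 [ 0.5485 -0.167   0.192 ]
 [ 0.5322 -0.1523  0.192 ]
 [ 0.5184 -0.1688  0.192 ]] [ 0.53329793 -0.16795907  0.192     ]
0.02211729963706705 48.98367729104313
0.022008423146044977 137.8912188661189
0.021562574188984863 -129.92389496871854
0.021615473426103263 -43.61024981457418
case corners [array([ 0.50873381, -0.15836601,  0.098     ]), array([ 0.52150536, -0.14567055,  0.098     ])]
(array([ 0.53294477, -0.16777511,  0.1922262 ]), np.float64(0.0005050178366747065)) (array([ 0.53178365, -0.16695663,  0.19256892]), np.float64(0.0030828707729475694))
[[ 0.46745627 -0.16722666  0.06      ]
 [ 0.54829157 -0.10643183  0.06      ]
 [ 0.51853332 -0.22976015  0.06      ]] [ 0.53341245 -0.16809599  0.06      ]
0.10114522854716249 -143.05381298186884
0.08074220145163466 129.24178801541754
```

Handle centre (0.533, -0.168), top at z 0.192, dial faces about 48°. I'll turn the jaws to 138°.

arm_command(
  jaw=[0.3,0.3,0.3,0.3,0.3],
  offset=[
    [-6,2,0],
    [0,0,0],
    [0,0,0],
    [0,0,0],
    [0,0,0],
  ],
  turn=[-7,-7,-7,-7,-7],
)

```text
clock: 9.43
position: [0.5347, -0.1642, 0.3114]
eef_rot: [-0.305, 0.952, 0.0, -0.0]
wrist_force: [0.1, 0.5, 0.4]
grip_width: 0.0561
```

arm_command(
  jaw=[0.3,0.3,0.3,0.3],
  offset=[
    [0,0,30],
    [0,0,30],
    [0,0,0],
    [0,0,0],
  ],
  turn=[-7,-6.5,0,0],
)

```text
clock: 9.77
position: [0.5339, -0.1649, 0.2506]
eef_rot: [-0.41, 0.912, 0.001, -0.002]
wrist_force: [0.6, 0.4, 0.6]
grip_width: 0.0568
```

```bash
python3 -c "
from h import *
import pickle
to([.533,-.168,.157])
w=cam('wrist');cv2.imwrite('pics/w8.png',w['image'][:,:,::-1])
pickle.dump(w,open('w8.pkl','wb'))"
```

```text
clk 9.77 pos [ 0.5339 -0.1649  0.2506] jaw 138.45 z [-0.004 -0.    -1.   ] x [-0.663 -0.748  0.003] F [0.6 0.4 0.6] w 0.0568 j1,6 [-0.01 -0.72]
offset mm [ 2.7 -1.7 93.7]
```

View pics/w8.png

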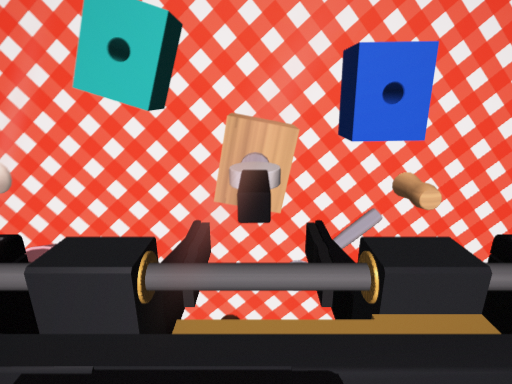

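Handle now stands square to the jaws; its top face runs about (238–271, 200–222). Checking its centre.

```bash
python3 -c "
from h import *
import pickle
w=pickle.load(open('w8.pkl','rb'))
crop(w,'w8g.png',210,110,90,120,6)
"
```

```text
(no output)
```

View pics/w8g.png

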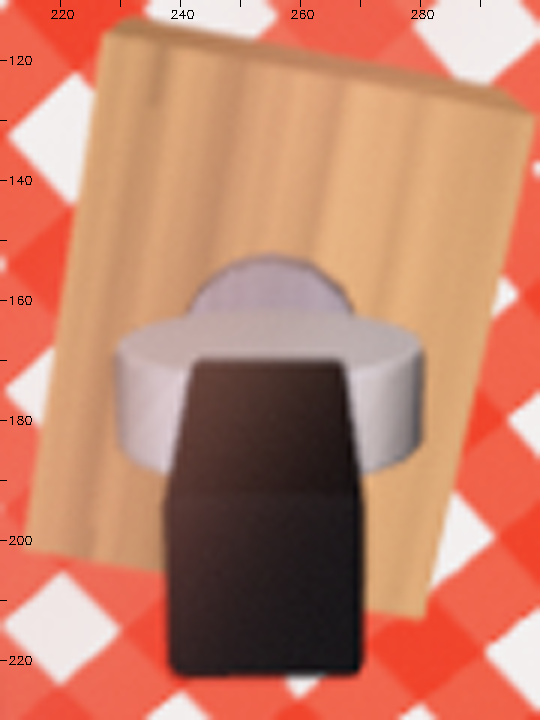

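```bash
python3 -c "
from h import *
import pickle
w=pickle.load(open('w8.pkl','rb'))
print(atz(w,(253.8,207.5),.192))
c=[atz(w,u,.192) for u in((237,193),(270,193),(270.3,222.5),(238,222.5))]
for i in range(4):
  d=c[(i+1)%4]-c[i];print(np.linalg.norm(d),np.degrees(np.arctan2(d[1],d[0])))
to([*atz(w,(253.8,207.5),.192)[:2],.157])
"
```

```text
[ 0.53304639 -0.1692264   0.192     ]
0.023164666481209805 138.45420641793336
0.02247354817044011 49.73039290327312
0.023375212952191703 -41.55751473576948
0.022465063353586952 -130.80619485286277
clk 9.82 pos [ 0.5351 -0.1653  0.2525] jaw 138.45 z [ 0.    -0.001 -1.   ] x [-0.663 -0.748  0.001] F [0.  0.4 0.8] w 0.0567 j1,6 [-0.01 -0.72]
offset mm [ 4.2 -1.  95.5]
```

arm_command(
  jaw=[0.3,0.3,0.3,0.3,0.3],
  offset=[
    [4,-1,20],
    [0,0,30],
    [0,0,30],
    [0,0,15],
    [0,0,0],
  ],
  turn=[0,0,0,0,0],
)

```text
clock: 10.23
position: [0.5315, -0.1691, 0.155]
eef_rot: [-0.41, 0.912, 0.001, -0.002]
wrist_force: [-0.5, 0.2, -0.4]
grip_width: 0.0569
```

arm_command(
  jaw=[-0.7,-0.7,-0.7,-0.7,-0.7],
  offset=[
    [0,0,0],
    [0,0,0],
    [0,0,0],
    [0,0,0],
    [0,0,0],
  ],
  turn=[0,0,0,0,0],
  squeeze=25,
)

```text
clock: 10.65
position: [0.5329, -0.1696, 0.1579]
eef_rot: [-0.411, 0.912, -0.001, 0.001]
wrist_force: [0.1, 0.3, -0.2]
grip_width: 0.0309
```

```bash
python3 -c "
from h import *
to([.533,-.1685,.157])
s=cam('scene');crop(s,'s9.png',170,100,150,120,5)"
```

```text
clk 10.65 pos [ 0.5329 -0.1696  0.1579] jaw 138.48 z [ 0.002 -0.    -1.   ] x [-0.663 -0.749 -0.002] F [ 0.1  0.3 -0.2] w 0.0309 j1,6 [-0.02 -0.71]
offset mm [-0.9  0.7  0.9]
```

View pics/s9.png

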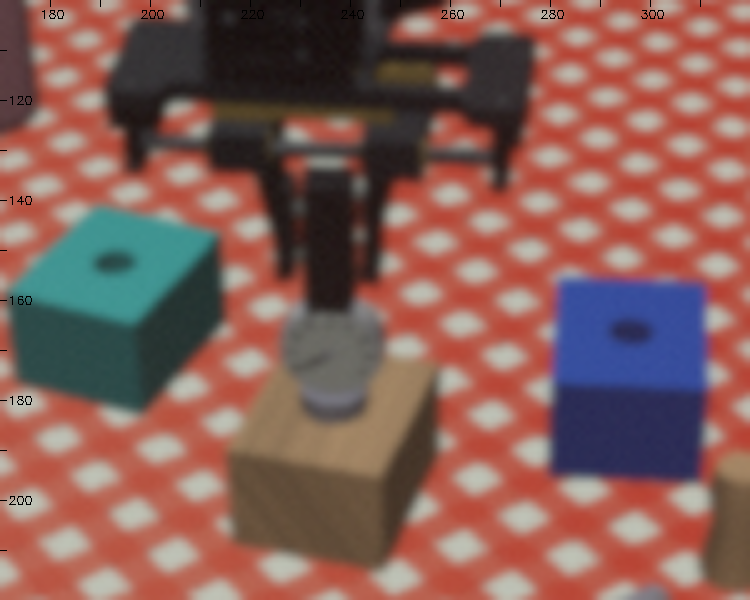

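The fingers straddle the handle (230–248, 130–155) and the dial faces the camera. They are still closing, so I wait a bit.

arm_command(
  jaw=[-0.7,-0.7,-0.7,-0.7,-0.7],
  offset=[
    [0,0,0],
    [0,0,0],
    [0,0,0],
    [0,0,0],
    [0,0,0],
  ],
  turn=[0,0,0,0,0],
)

```text
clock: 11.12
position: [0.5326, -0.1697, 0.1573]
eef_rot: [-0.411, 0.912, -0.0, 0.0]
wrist_force: [-0.5, 0.9, 6.2]
grip_width: 0.0243
```

arm_command(
  jaw=[-0.7,-0.7,-0.7,-0.7,-0.7],
  offset=[
    [0,0,-8],
    [0,0,-15],
    [0,0,-20],
    [0,0,-20],
    [0,0,-20],
  ],
  turn=[0,0,0,0,0],
)

```text
clock: 11.53
position: [0.5314, -0.1695, 0.2394]
eef_rot: [-0.41, 0.912, 0.001, -0.001]
wrist_force: [-0.2, -0.2, -2.0]
grip_width: 0.0239
```

arm_command(
  jaw=[-0.7,-0.7,-0.7,-0.7],
  offset=[
    [0,0,-20],
    [0,0,-20],
    [0,0,-10],
    [0,0,0],
  ],
  turn=[0,0,0,0],
)

```text
clock: 11.87
position: [0.533, -0.1698, 0.2916]
eef_rot: [-0.411, 0.912, -0.001, 0.002]
wrist_force: [0.5, -0.3, -2.4]
grip_width: 0.024
```

```bash
python3 -c "
from h import *
import pickle
to([.5355,.233,.29])
s=cam('scene');crop(s,'s10.png',170,60,150,120,5)
w=cam('wrist');cv2.imwrite('pics/w10.png',w['image'][:,:,::-1])
pickle.dump((w,s),open('w10.pkl','wb'))"
```

```text
clk 11.87 pos [ 0.533  -0.1698  0.2916] jaw 138.49 z [ 0.004 -0.    -1.   ] x [-0.663 -0.749 -0.002] F [ 0.5 -0.3 -2.4] w 0.024 j1,6 [-0.02 -0.71]
offset mm [-303.2  265.1    1.4]
```

View pics/s10.png

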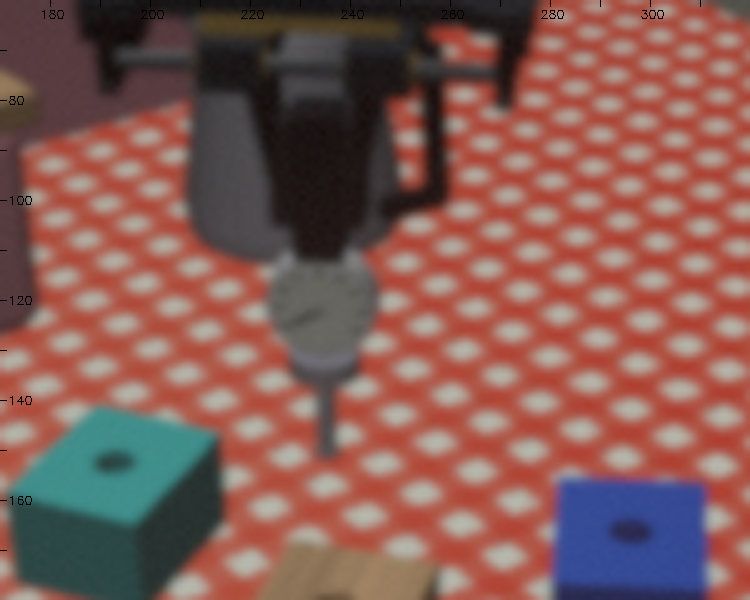

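View pics/w10.png

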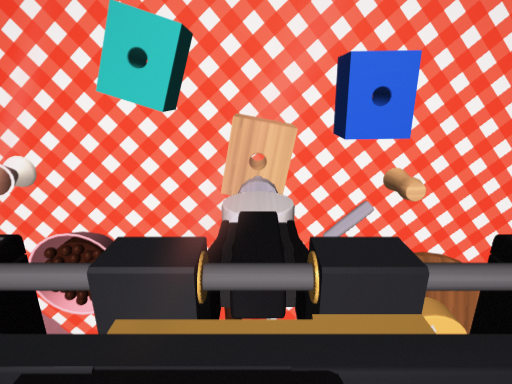

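Gauge is out of the block, hanging straight in the fingers (tip at scene (234,151), width 24 mm). Carrying it over to the board.

arm_command(
  jaw=[-0.7,-0.7,-0.7,-0.7,-0.7],
  offset=[
    [-20,17,0],
    [-30,26,0],
    [-30,26,0],
    [-30,26,0],
    [-30,26,0],
  ],
  turn=[0,0,0,0,0],
)

```text
clock: 12.38
position: [0.5331, 0.0169, 0.2874]
eef_rot: [-0.41, 0.912, 0.001, -0.002]
wrist_force: [1.1, -0.9, -2.7]
grip_width: 0.0238
```

arm_command(
  jaw=[-0.7,-0.7,-0.7,-0.7,-0.7],
  offset=[
    [-30,27,0],
    [-30,27,0],
    [-30,26,0],
    [-30,26,0],
    [-25,22,0],
  ],
  turn=[0,0,0,0,0],
)

```text
clock: 12.8
position: [0.5335, 0.2111, 0.2871]
eef_rot: [-0.411, 0.912, 0.0, -0.002]
wrist_force: [1.0, -0.9, -1.4]
grip_width: 0.0237
```

arm_command(
  jaw=[-0.7,-0.7,-0.7,-0.7,-0.7],
  offset=[
    [-18,16,0],
    [0,0,0],
    [0,0,0],
    [0,0,0],
    [0,0,0],
  ],
  turn=[3,7,7,7,7],
)

```text
clock: 13.22
position: [0.5337, 0.2329, 0.2868]
eef_rot: [-0.149, 0.989, -0.001, -0.002]
wrist_force: [0.8, 0.3, -2.7]
grip_width: 0.0238
```

arm_command(
  jaw=[-0.7,-0.7,-0.7,-0.7,-0.7],
  offset=[
    [0,0,0],
    [0,0,0],
    [0,0,0],
    [0,0,0],
    [0,0,0],
  ],
  turn=[7,7,3.5,0,0],
)

```text
clock: 13.63
position: [0.5341, 0.2326, 0.2877]
eef_rot: [-0.001, 1.0, -0.001, -0.002]
wrist_force: [0.2, 0.5, -2.1]
grip_width: 0.0242
```

```bash
python3 -c "
from h import *
import pickle
to([.5358,.2332,.24])
s=cam('scene');crop(s,'s11.png',280,160,150,140,4)
t=cam('top');crop(t,'t11.png',90,120,150,130,5)
w=cam('wrist');cv2.imwrite('pics/w11.png',w['image'][:,:,::-1])
p=r.sense()['position'];print('tip exp',proj(s,p-[0,0,.142]),'top',proj(t,p-[0,0,.142]),p)
print('tip exp wrist',proj(w,p-[0,0,.142]))
pickle.dump((w,s,t),open('w11.pkl','wb'))"
```

```text
clk 13.63 pos [0.5341 0.2326 0.2877] jaw 90.07 z [-0.003 -0.002 -1.   ] x [-1.    -0.001  0.003] F [ 0.2  0.5 -2.1] w 0.0242 j1,6 [ 0.69 -2.26]
offset mm [-1.9  0.7 47.7]
tip exp [358.17441089 246.35135439] top [121.77576491 190.28438208] [0.53442153 0.23279966 0.28876319]
tip exp wrist [257.58913994 180.89042468]
```

View pics/s11.png

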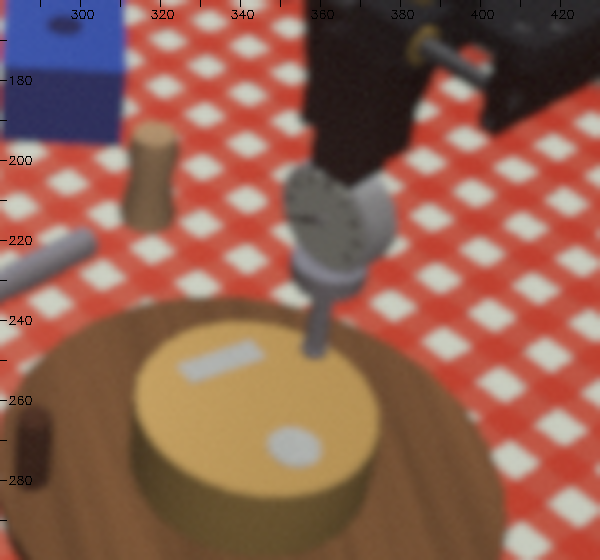

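View pics/w11.png

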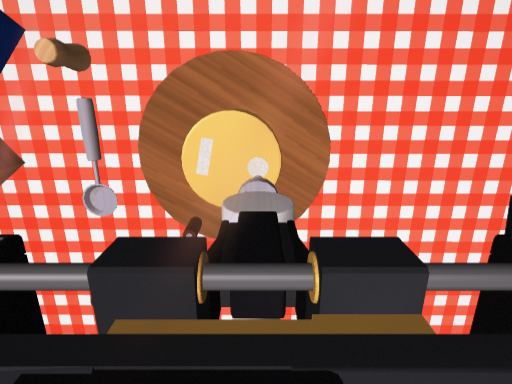

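View pics/t11.png

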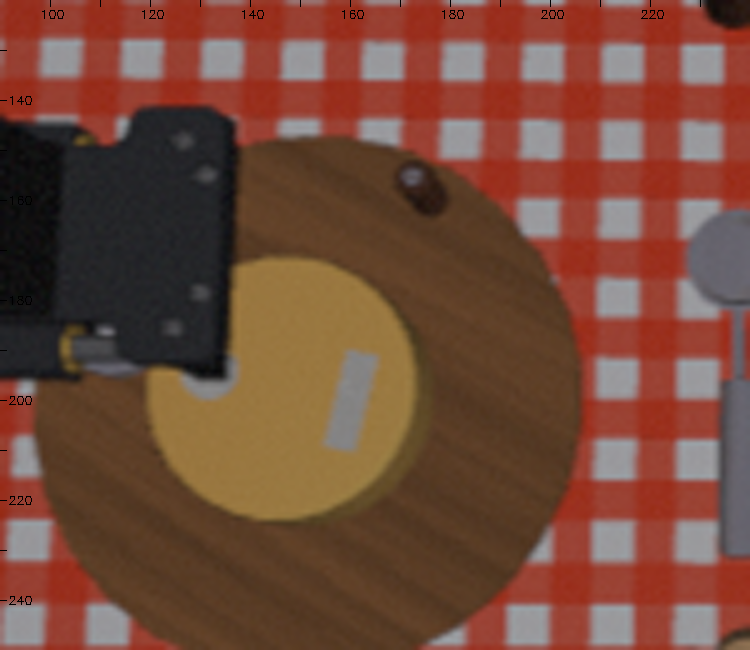

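Foot seen at scene (358.5,247.5), expected (358.2,246.4), so the gauge hangs upright. The mark is below at (353.5,271.7) and the dial faces +x. Lowering to just above the mark.

arm_command(
  jaw=[-0.7,-0.7,-0.7,-0.7,-0.7],
  offset=[
    [-2,1,15],
    [0,0,20],
    [0,0,15],
    [0,0,6],
    [0,0,0],
  ],
  turn=[0,0,0,0,0],
)

```text
clock: 14.2
position: [0.5359, 0.2334, 0.2317]
eef_rot: [0.0, 1.0, -0.001, -0.002]
wrist_force: [0.8, -0.4, -1.1]
grip_width: 0.0238
```

```bash
python3 -c "
from h import *
import pickle
to([.5358,.2335,.216])
s=cam('scene');crop(s,'s12.png',290,190,110,110,6)
w=cam('wrist');cv2.imwrite('pics/w12.png',w['image'][:,:,::-1])
p=r.sense()['position'];print('tip exp',proj(s,p-[0,0,.142]),p)
to(None)
pickle.dump((w,s),open('w12.pkl','wb'))"
```

```text
clk 14.2 pos [0.5359 0.2334 0.2317] jaw 90.0 z [-0.003 -0.002 -1.   ] x [-1.     0.     0.003] F [ 0.8 -0.4 -1.1] w 0.0238 j1,6 [ 0.69 -2.26]
offset mm [ 0.   0.2 15.7]
tip exp [353.90538188 268.13359603] [0.53715352 0.23408577 0.23425128]
clk 14.3 pos [0.5372 0.2341 0.2343] jaw 90.01 z [ 0.001  0.    -1.   ] x [-1.    -0.    -0.001] F [ 0.5  1.1 -1.7] w 0.024 j1,6 [ 0.69 -2.26]
```

View pics/s12.png

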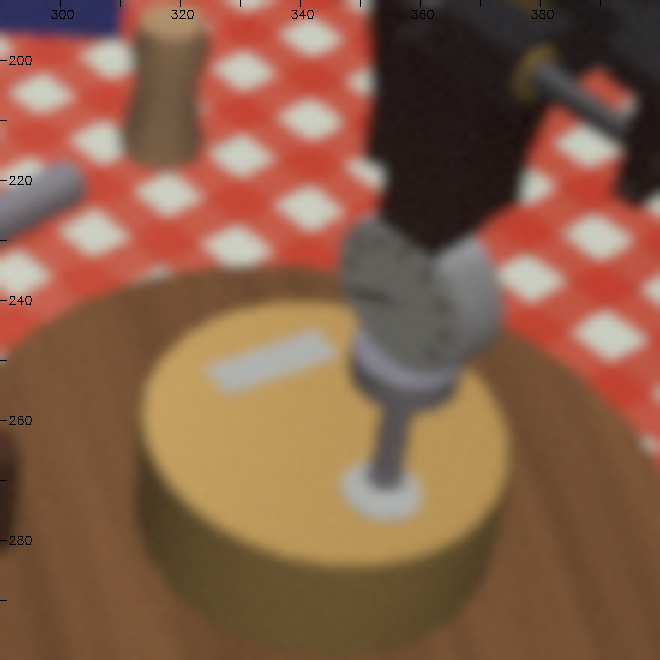

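View pics/w12.png

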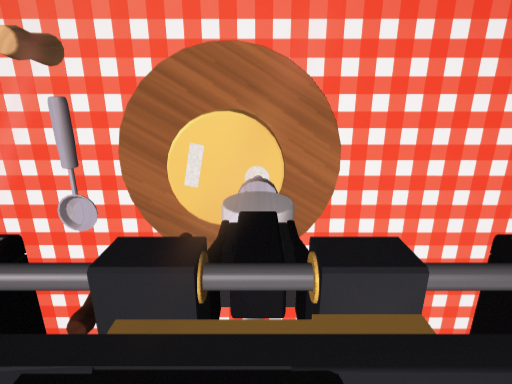

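Foot at (354.5,270) stands over the mark (353.5,271.7) with a few mm of gap. Pressing slowly.

arm_command(
  jaw=[-0.7,-0.7,-0.7,-0.7,-0.7],
  offset=[
    [0,0,4],
    [0,0,4],
    [0,0,4],
    [0,0,0],
    [0,0,0],
  ],
  turn=[0,0,0,0,0],
)

```text
clock: 14.72
position: [0.537, 0.2342, 0.222]
eef_rot: [0.0, 1.0, 0.0, 0.001]
wrist_force: [0.9, 0.8, -1.1]
grip_width: 0.0239
```

arm_command(
  jaw=[-0.7,-0.7,-0.7,-0.7],
  offset=[
    [0,0,2],
    [0,0,2],
    [0,0,0],
    [0,0,0],
  ],
  turn=[0,0,0,0],
)

```text
clock: 15.05
position: [0.537, 0.2342, 0.2179]
eef_rot: [0.0, 1.0, 0.0, 0.001]
wrist_force: [0.8, 1.5, 0.8]
grip_width: 0.0238
```

```bash
python3 -c "
from h import *
import pickle
for i in range(4):
  to([.5358,.2335,.216]); s=cam('scene')
crop(s,'s13.png',290,190,110,110,6)
crop(s,'s13d.png',335,215,60,65,12)
p=r.sense()['position'];print('tip exp',proj(s,[p[0],p[1],.082]),p)
"
```

```text
clk 15.05 pos [0.537  0.2342 0.2179] jaw 89.99 z [ 0.001  0.001 -1.   ] x [-1.     0.    -0.001] F [0.8 1.5 0.8] w 0.0238 j1,6 [ 0.69 -2.26]
offset mm [ 1.2 -0.7  1.9]
clk 15.1 pos [0.537  0.2342 0.2179] jaw 90.0 z [ 0.001  0.001 -1.   ] x [-1.     0.    -0.001] F [ 0.6 -0.   1.7] w 0.0237 j1,6 [ 0.69 -2.26]
offset mm [ 1.2 -0.7  1.9]
clk 15.15 pos [0.537  0.2342 0.2179] jaw 89.99 z [ 0.001  0.001 -1.   ] x [-1.     0.    -0.001] F [1.2 1.9 0.5] w 0.0238 j1,6 [ 0.69 -2.26]
offset mm [ 1.2 -0.7  1.9]
clk 15.2 pos [0.537  0.2342 0.2179] jaw 89.99 z [ 0.001  0.001 -1.   ] x [-1.     0.    -0.001] F [1.3 0.4 1.2] w 0.0235 j1,6 [ 0.69 -2.26]
offset mm [ 1.2 -0.7  1.9]
tip exp [353.32896231 271.86175281] [0.53700317 0.23418707 0.21790083]
```

View pics/s13d.png

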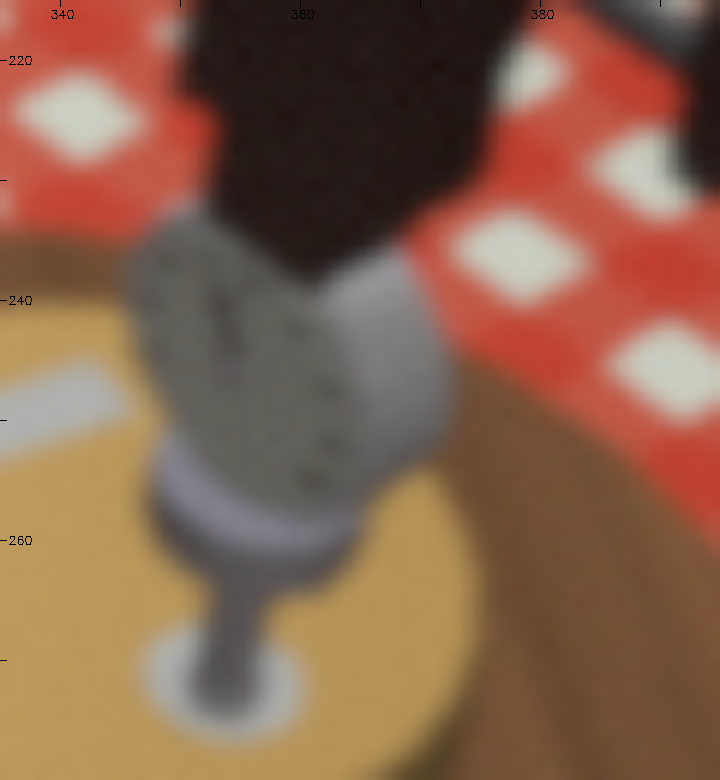

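arm_command(
  jaw=[-0.7,-0.7,-0.7,-0.7,-0.7],
  offset=[
    [0,0,1],
    [0,0,0],
    [0,0,0],
    [0,0,0],
    [0,0,0],
  ],
  turn=[0,0,0,0,0],
)

```text
clock: 15.67
position: [0.537, 0.2341, 0.2168]
eef_rot: [0.0, 1.0, 0.0, 0.0]
wrist_force: [0.4, 2.0, 1.9]
grip_width: 0.0235
```

```bash
python3 -c "
from h import *
F=[]
for i in range(8):
  s=cam('scene'); F.append(r.sense()['wrist_force'])
print(np.mean(F,0)); to(None)
crop(s,'s14.png',230,150,180,140,4)
"
```

```text
[1.38401501 1.64592863 1.63174055]
clk 16.07 pos [0.5368 0.234  0.2167] jaw 89.99 z [ 0.001  0.    -1.   ] x [-1.     0.    -0.001] F [2.5 1.3 1.7] w 0.024 j1,6 [ 0.69 -2.26]
```

View pics/s14.png

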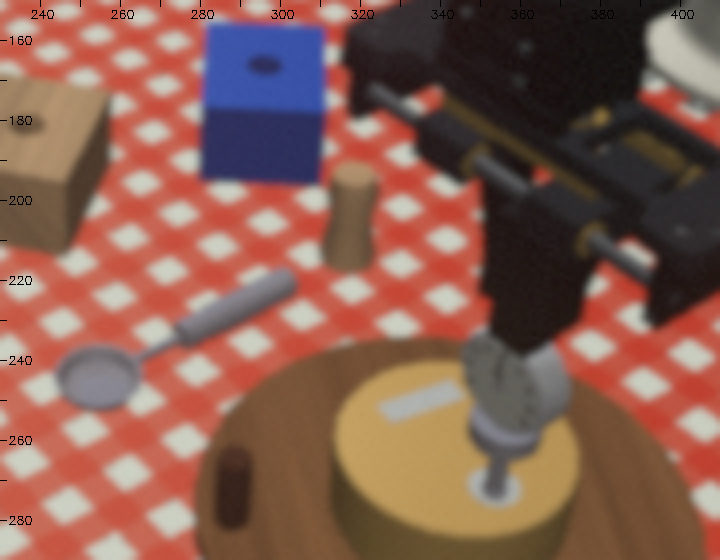

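The foot sits in the middle of the round mark (354,271), the push is about 3.8 N, and spoon and salt are unmoved. Handing in.

```bash
python3 -c "
from cell import r
print(r.finish_job())"
```

```text
the job is handed in; nothing more can be done
None
```

The job is handed in. The hand-in reports no verdict, so what follows rests on my own measurements.

**What I did:** I gripped the board's knob and led it about 368° counter-clockwise. The gauge stood in its block throughout that turn. I then let the knob go, lifted the gauge by its handle, turned it so its dial faces +x, and pressed the plunger onto the round mark.

**Last checks:**
- **Position:** The foot was seen at scene pixel (354,271), and the mark's centre at about (353.5,271.7). By the arm's measured position it is about 1–2 mm from the mark.
- **Direction and tilt:** The jaws stood at 90.0°, so the dial faces +x, and the tool was vertical.
- **Push:** The wrist force changed by about 3.8 N against the free-hanging gauge. That fits about 8 mm of stroke, and the needle looked close to straight up.
- **Grip and things to leave:** The gripper held 24 mm, the handle's width. The spoon and salt stood where they were at the start. I did not look at the pepper again at the end, but the hand never went near it.

**Disagreements:** Height alone gave a push of 7.3 mm, against about 8.5 mm by force. Both are well inside the 4–12 mm allowed.

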